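# Wake the bench scale and zero it under the cup

### The job

An empty cup stands on the bench scale, ready for glaze powder to be weighed into it. With closed fingertips, gently press the scale's round key fully down for a moment and let it come back up to wake the scale, then press the long bar key in the same way to zero it, and withdraw at least 10 cm from the keys. Pick nothing up, do not press the square key, and leave the cup and the things beside the scale where they stand.

Things in the scene. Friction and masses are not known exactly. Their poses are not given: they have to be found in the camera images.
- scale: white bench scale fixed on the table, 230 mm deep (x), 220 mm wide (y); origin under its middle, on the table top; its -x side is the front, toward the robot. The raised console at the front, 48 mm high, carries a row of three keys of the same dark grey plastic at x = -85 mm, y = +65, 0, -65 mm in the scale's frame (which key is in which place varies); display behind
- pan_centre (a point): centre of the scale's round steel pan behind the console, 132 mm across, top 44 mm above the table; it does not move; axes as the scale's
- round_key_top (a point): middle of the top face of the round key: round cap, 24 mm across; this point is 58 mm above the table when the key is up and goes down with it; z up, axes as the scale's
- round_key (a joint): travel of the round key in m: 0 up, 0.007 fully down at its stop; spring of about 1 N at the top and 4 N fully down, it comes back up by itself; it counts as pressed beyond 0.005
- square_key_top (a point): middle of the top face of the square key: square cap, 22 x 22 mm; this point is 58 mm above the table when the key is up and goes down with it; z up, axes as the scale's
- square_key (a joint): travel of the square key in m: 0 up, 0.007 fully down at its stop; spring of about 1 N at the top and 4 N fully down, it comes back up by itself; it counts as pressed beyond 0.005
- bar_key_top (a point): middle of the top face of the bar key: long bar cap, 48 mm along the row of keys (scale y) and 20 mm across it; this point is 58 mm above the table when the key is up and goes down with it; z up, axes as the scale's
- bar_key (a joint): travel of the bar key in m: 0 up, 0.007 fully down at its stop; spring of about 1 N at the top and 4 N fully down, it comes back up by itself; it counts as pressed beyond 0.005
- cup: terracotta-coloured unglazed cup, 65 mm across the rim, 59 mm tall, standing loose on the pan of the scale; origin at the centre of its underside; leave alone
- jar_1: small capped jar, 55 mm across, 82 mm tall, standing loose on the table beside the scale; origin at the centre of its underside; leave alone
- jar_2: small capped jar, 55 mm across, 83 mm tall, standing loose on the table beside the scale; origin at the centre of its underside; leave alone
- pot: small white pot with a dark lid, 52 mm across, 43 mm tall, standing loose on the table beside the scale; origin at the centre of its underside; leave alone
- tile_1: L-shaped test tile on its foot, 34 x 44 mm, 61 mm tall, standing loose on the table beside the scale; origin at the centre of its underside; leave alone
- tile_2: L-shaped test tile on its foot, 34 x 44 mm, 61 mm tall, standing loose on the table beside the scale; origin at the centre of its underside; leave alone

How it is judged:
By the outcome, as a careful person would: the job done as asked, in the order asked, and still so for the second after the job is handed in, with the robot touching nothing.
It also fails if it takes over 46 s, if anything falls off the work surface, if the arm or the gripper's body presses on something with over 40 N, if the wrist force passes 120 N, or if a joint passes its speed limit or range.

### The arm

A 6-joint arm with a two-finger parallel gripper is mounted at the origin on a cart in front of the work surface, level with it; the furniture and walls round the work are solid. World frame = base frame: x ahead of the robot, y to its left, z up, the work surface at z = 0. Lengths are in m, angles in rad, forces in N, time in s.
With the tool pointing down it reaches from about 0.3 to 0.875 m from the base axis. Payload 6.4 kg.
Tool frame: the origin (TCP) lies between the finger pads; the fingertips stand 25 mm ahead of it and the grasp point (between the pads) lies 6 mm ahead of it; z points along the fingers, y is the line along which they close (so a half turn about z gives the same grasp; the last joint's range is limited). The gripper opens to 85 mm and grips with 20 to 120 N. Pads are 22 mm wide; open, the fingers measure 114 mm over their backs; the gripper's body (76 mm by 85 mm) begins 54 mm behind the grasp point. The pads swing forward as they close: fully open they stand 13 mm farther back than shut.
Start: joints at [-1.483, 0.181, 1.607, -0, 1.354, -0.206], TCP at [0.167, -0.55, 0.256] pointing down, gripper open.
Joint ranges: [-2.99, 2.99], [-0.89, 2.07], [0.3, 2.58], [-1.14, 4.28], [0, 2.63], [-3.12, 3.12]. Speed limits (rad/s): [2.57, 2.57, 3.01, 3.14, 3.14, 3.14].

### API

Orientations are given as a unit quaternion [w, x, y, z].
In Python, from bench import ctrl gives the robot as it stands.
- The arm moves only by the tool servo_tool, never from a script. Its argument "series" is text: rows parted by semicolons, each of 7 numbers parted by spaces: the gripper command: -1 is fully open, 1 is shut, values between are in proportion, then the shift along the tool's x, y, z in m, then the turn, a rotation vector about the tool's x, y, z in degrees. A call has 1 to 12 rows; each row is the pose to reach, as a shift and turn from the pose commanded when the call began, along the tool's axes at that moment; what a row does not reach only later rows make up. A row lasts 1/12 s, in which the tool goes at most 41.7 mm and 7.16 degrees, less where a joint would pass 70% of its speed; a pose out of reach is approached as far as the arm can. A call with a gripper value outside its range is refused whole. The fingers move at their own pace and stop on an object; the grip force is fixed at half the most. Time passes only in rows, so rows that repeat a pose let the fingers close. It gives the time, the measured TCP pose, the force, the opening and the grip force at its end, in the units of the state.
- ctrl.get_obs(): the state, without advancing time (a new reading comes with each control period).
- ctrl.camera(name): name is "scene" or "top" or "wrist"; returns a dict with "img" (480x640x3 uint8, red, green, blue), "z_map" (480x640 float32, m along the optical axis (not along the pixel's ray), 0 where there is no reading), "fovy" (degrees; the focal length in pixels is half the picture's height over the tangent of half this angle, whatever the lens; pixels are square), "cx", "cy" (the principal point, pixels), "extrinsics" (4x4, takes a point from camera to world coordinates); the wrist camera has in their place "T_tool_cam" (4x4, takes a point from camera to tool coordinates, whose origin is the TCP and whose axes are the flange's). Camera axes: x right, y down, z forward; pixel columns grow to the right and rows downward; lengths in m; the calibration is good to about 2 mm. A picture is of the moment at which its call begins: read the wrist's pose just before it.
- ctrl.hand_in(): hands the job in; it is judged then, once.
The state is a dict: "time_s": time; "q": joint angles; "dq": joint speeds; "joint_efforts": joint torques, N m; "eef_pos": TCP position; "eef_rot": TCP orientation; "wrist_force": force on the tool from outside, world axes, zero at the start; "torque": the same for the moment, N m; "opening": opening from 0.0 (shut) to 1.0 (fully open); "grasp_force": force on a finger pad.
Only numpy, scipy, OpenCV 4.12 (cv2) and the standard library are available. Lean on these libraries where they do the work, as an engineer would, in place of code of your own. Each camera call takes 0.05 s, during which the arm holds its last target. There are 200 camera calls.

## Working session

There is one attempt and no reset: what is moved stays moved. The work goes in short steps, Python scripts to look and compute and a tool call to move; the robot and the scene stay as the last step left them, time stands still between calls to the robot, and variables do not carry over. Pictures are saved under pics/ and viewed, at most 10 in all, crops included, and the job is handed in when it is done.

Besides the shell and the picture viewer there is one more tool, called as name(argument=value, ...) on one line, values as JSON. servo_tool: Moves the arm, as the interface text tells. Its arguments: {"type":"object","properties":{"series":{"type":"string"}},"required":["series"]}

```bash
mkdir -p pics; python3 - <<'E'
from bench import ctrl
import cv2,numpy as np
for n in ("scene","top"):
    c=ctrl.camera(n); cv2.imwrite(f"pics/{n}1.png",c["img"][:,:,::-1]); np.savez(f"{n}1.npz",**c)
    print(n,c["fovy"],c["cx"],c["cy"],np.round(c["extrinsics"],3).tolist())
o=ctrl.get_obs();print(o["time_s"],o["eef_pos"],o["eef_rot"],o["opening"])
E
```

```text
scene 52.202977440529494 320.003684455785 241.60384316110338 [[0.907, -0.295, 0.3, 0.321], [-0.421, -0.632, 0.651, -0.632], [-0.003, -0.716, -0.698, 0.76], [0.0, 0.0, 0.0, 1.0]]
top 44.47802590187962 320.83128102392686 237.80666456641407 [[-0.01, -0.997, 0.08, 0.517], [-1.0, 0.01, 0.003, -0.013], [-0.004, -0.08, -0.997, 1.027], [0.0, 0.0, 0.0, 1.0]]
0.1 [ 0.16646585 -0.54988985  0.25545472] [-8.13419206e-04  9.89232601e-01  1.46349573e-01  4.40161912e-05] 1.0010834463845604
```

View pics/top1.png

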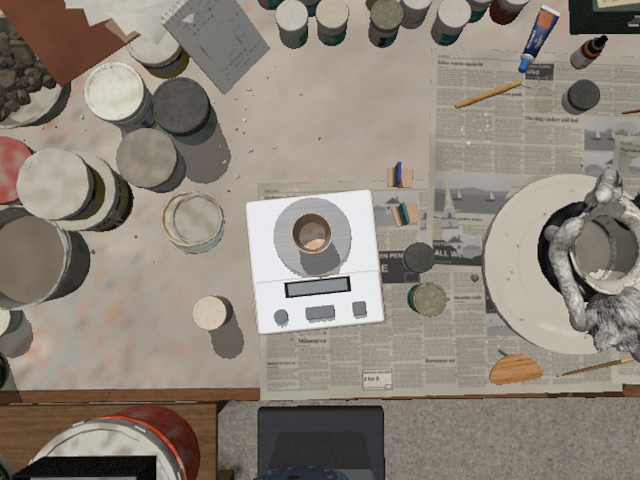

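View pics/scene1.png

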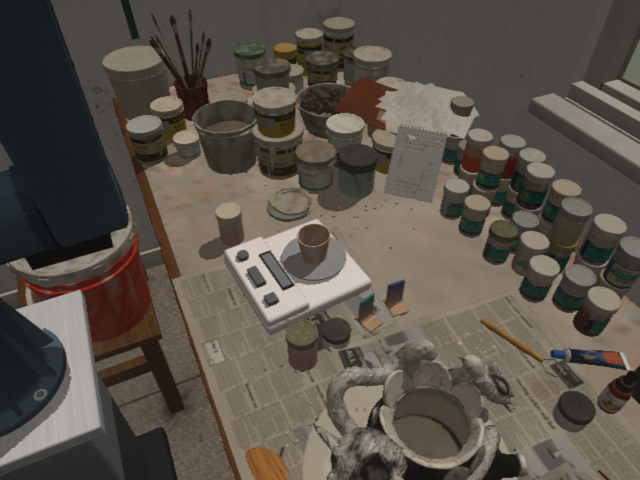

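The top view shows the round key at (281,317), the bar at (320,312) and the square at (359,309). Jars stand at (211,313) and (428,299), and the tall sculpture at (600,260).

```bash
cat > h.py <<'E'
import numpy as np,cv2
def ray(c,u,v,z,T=None):
    f=240/np.tan(np.radians(float(c["fovy"]))/2); T=c["extrinsics"] if T is None else T
    d=T[:3,:3]@np.array([(u-c["cx"])/f,(v-c["cy"])/f,1]); return T[:3,3]+d*(z-T[2,3])/d[2]
def cloud(c):
    f=240/np.tan(np.radians(float(c["fovy"]))/2); v,u=np.mgrid[:480,:640]; z=c["z_map"]
    p=np.stack([(u-c["cx"])/f*z,(v-c["cy"])/f*z,z],-1); T=c["extrinsics"]; return p@T[:3,:3].T+T[:3,3]
E
python3 - <<'E'
from h import *
for n,box in (("top",(262,290,375,330)),("scene",(230,240,285,312))):
    c=np.load(n+"1.npz"); g=cv2.cvtColor(c["img"],cv2.COLOR_RGB2GRAY)
    x0,y0,x1,y1=box; m=(g[y0:y1,x0:x1]<150).astype(np.uint8)
    _,_,st,ce=cv2.connectedComponentsWithStats(m)
    for s,k in zip(st[1:],ce[1:]):
        if s[4]>40: print(n,s,np.round(k+[x0,y0],1),np.round(ray(c,*(k+[x0,y0]),.058),4))
c=np.load("top1.npz");P=cloud(c);ok=c["z_map"]>0
for nm,a in (("jarL",(195,295,230,330)),("jarR",(410,280,445,318)),("sculpt",(540,165,640,355)),("table x<.6 y>-.3",(250,190,470,390)),("cup",(290,210,335,255))):
    s=np.zeros_like(ok);s[a[1]:a[3],a[0]:a[2]]=1;s&=ok;Q=P[s];h=Q[Q[:,2]>.03]
    print(nm,"zmax",Q[:,2].max().round(3),h.min(0).round(3),h.max(0).round(3))
E
```

```text
top [ 23   0  66   8 307] [310.3 292.3] [0.5058 0.0085 0.058 ]
top [ 90  11  15  16 184] [359.1 308.4] [ 0.4787 -0.0713  0.058 ]
top [ 44  15  29  16 367] [319.9 312.5] [ 0.4727 -0.007   0.058 ]
top [ 12  20  15  15 161] [280.9 316.7] [0.4666 0.0571 0.058 ]
top [ 47  33  66   7 204] [349.5 326.8] [ 0.449  -0.0551  0.058 ]
scene [ 0  0 20  8 89] [236.5 242.3] [0.4661 0.0927 0.058 ]
scene [ 29   9  26  42 538] [274.8 266.6] [ 0.5128 -0.0039  0.058 ]
scene [  5  10  14  13 131] [241.7 255.9] [0.4635 0.0511 0.058 ]
scene [  0  20  32  52 861] [240.4 294. ] [ 0.4303 -0.0416  0.058 ]
scene [ 16  26  20  23 285] [255.2 277. ] [ 0.4691 -0.0134  0.058 ]
scene [ 32  52  17  16 181] [270.  299.5] [ 0.4752 -0.0769  0.058 ]
jarL zmax 0.086 [0.449 0.144 0.03 ] [0.502 0.194 0.086]
jarR zmax 0.086 [ 0.466 -0.207  0.031] [ 0.521 -0.155  0.086]
sculpt zmax 0.228 [ 0.398 -0.544  0.031] [ 0.703 -0.337  0.228]
table x<.6 y>-.3 zmax 0.106 [ 0.437 -0.21   0.03 ] [0.679 0.111 0.106]
cup zmax 0.106 [ 0.568 -0.032  0.038] [0.645 0.042 0.106]
```

servo_tool(series="1 0.02 -0.021 0 0 0 0;1 0.04 -0.042 0 0 0 0;1 0.06 -0.064 0 0 0 0;1 0.08 -0.085 0 0 0 0;1 0.10 -0.107 0 0 0 0;1 0.12 -0.128 0 0 0 0;1 0.14 -0.149 0 0 0 0;1 0.16 -0.171 0 0 0 0;1 0.18 -0.192 0 0 0 0;1 0.20 -0.213 0 0 0 0;1 0.22 -0.235 0 0 0 0;1 0.24 -0.256 0 0 0 0")

```text
time_s: 1.1
eef_pos: [0.3223, -0.2342, 0.256]
eef_rot: [-0.0, 0.989, 0.146, -0.0]
wrist_force: [1.5, -0.6, 0.3]
opening: 0.001
grasp_force: 0.0
```

servo_tool(series="1 0.02 -0.021 0 0 0 1;1 0.04 -0.042 0 0 0 2;1 0.06 -0.064 0 0 0 3;1 0.08 -0.085 0 0 0 4;1 0.10 -0.107 0 0 0 5;1 0.12 -0.128 0 0 0 6;1 0.14 -0.149 0 0 0 7;1 0.16 -0.171 0.01 0 0 8;1 0.18 -0.192 0.02 0 0 9;1 0.20 -0.213 0.03 0 0 10;1 0.222 -0.237 0.04 0 0 11;1 0.222 -0.237 0.04 0 0 11.4")

```text
time_s: 2.1
eef_pos: [0.4659, 0.0595, 0.214]
eef_rot: [-0.001, 0.999, 0.049, -0.001]
wrist_force: [-0.0, -0.5, -0.3]
opening: -0.001
grasp_force: 0.0
```

servo_tool(series="1 0 0 0 0 0 0;1 0 0 0 0 0 0")

```text
time_s: 2.27
eef_pos: [0.4656, 0.0552, 0.216]
eef_rot: [0.0, 0.999, 0.048, -0.001]
wrist_force: [0.6, 0.7, -0.1]
opening: -0.003
grasp_force: 0.0
```

```bash
python3 - <<'E'
from h import *
from bench import ctrl
from scipy.spatial.transform import Rotation as R
o=ctrl.get_obs();c=ctrl.camera("wrist");w=o["eef_rot"]
T=np.eye(4);T[:3,:3]=R.from_quat([w[1],w[2],w[3],w[0]]).as_matrix();T[:3,3]=o["eef_pos"]
np.savez("w1.npz",T=T@c["T_tool_cam"],**c);cv2.imwrite("pics/w1.png",c["img"][:,:,::-1])
print(o["time_s"],o["eef_pos"],w,o["opening"],o["wrist_force"]);print(T.round(3));print(c["T_tool_cam"].round(3))
E
```

```text
2.2667 [0.46560231 0.05522251 0.21601514] [ 1.13166291e-04  9.98848354e-01  4.79758633e-02 -5.18277911e-04] -0.0032387814716038554 [ 0.64423019  0.73813209 -0.11015425]
[[ 0.995  0.096 -0.001  0.466]
 [ 0.096 -0.995 -0.     0.055]
 [-0.001  0.    -1.     0.216]
 [ 0.     0.     0.     1.   ]]
[[-0.002 -0.95  -0.314  0.081]
 [ 1.    -0.002 -0.    -0.   ]
 [-0.    -0.314  0.95  -0.117]
 [ 0.     0.     0.     1.   ]]
```

View pics/w1.png

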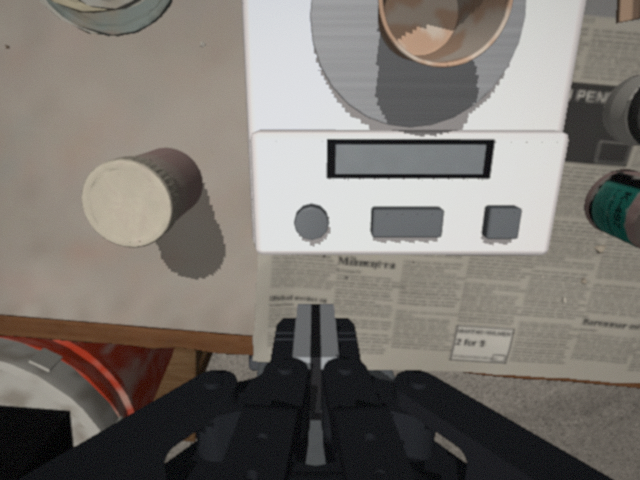

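The wrist view shows the round key at (311,221), the bar at (407,222) and the square at (502,222), with the fingertips at about (315,310).

```bash
python3 - <<'E'
from h import *
c=np.load("w1.npz");g=cv2.cvtColor(c["img"],cv2.COLOR_RGB2GRAY)
x0,y0,x1,y1=265,190,545,246
_,_,st,ce=cv2.connectedComponentsWithStats((g[y0:y1,x0:x1]<150).astype(np.uint8))
for s,k in zip(st[1:],ce[1:]):
    if s[4]>100: print(s,(k+[x0,y0]).round(1),ray(c,*(k+[x0,y0]),.058,c["T"]).round(4), ray(c,*(k+[x0,y0]),.055,c["T"]).round(4))
E
```

```text
[  29   14   35   41 1059] [311.7 222.7] [0.468  0.0582 0.058 ] [0.4671 0.0582 0.055 ]
[ 217   15   40   39 1326] [500.5 223.1] [ 0.4796 -0.0679  0.058 ] [ 0.4788 -0.0694  0.055 ]
[ 105   17   74   35 2376] [406.2 223.1] [ 0.4736 -0.0049  0.058 ] [ 0.4728 -0.0057  0.055 ]
```

servo_tool(series="1 0.002 -0.002 0.015 0 0 0;1 0.002 -0.002 0.035 0 0 0;1 0.002 -0.002 0.055 0 0 0;1 0.002 -0.002 0.075 0 0 0;1 0.002 -0.002 0.095 0 0 0;1 0.002 -0.002 0.11 0 0 0;1 0.002 -0.002 0.12 0 0 0;1 0.002 -0.002 0.125 0 0 0;1 0.002 -0.002 0.128 0 0 0;1 0.002 -0.002 0.128 0 0 0;1 0.002 -0.002 0.128 0 0 0;1 0.002 -0.002 0.128 0 0 0")

```text
time_s: 3.32
eef_pos: [0.4685, 0.0573, 0.0892]
eef_rot: [0.0, 0.999, 0.047, 0.001]
wrist_force: [-0.7, 0.4, -0.3]
opening: -0.0
grasp_force: 0.0
```

```bash
python3 - <<'E'
from h import *
from bench import ctrl
c=ctrl.camera("wrist");cv2.imwrite("pics/w2.png",c["img"][:,:,::-1])
print(ctrl.get_obs()["eef_pos"],ctrl.get_obs()["wrist_force"])
E
```

```text
[0.4684403  0.05737967 0.08914202] [-0.659238   -0.05568008 -0.21596944]
```

View pics/w2.png

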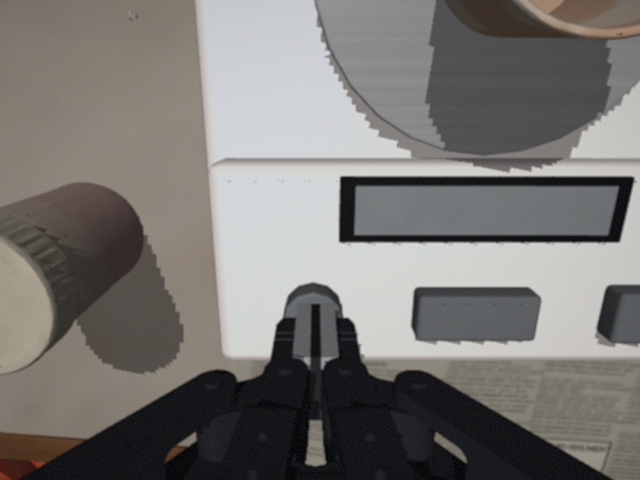

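The tips are centred over the round key at (315,300), about 6 mm above it. I'll press slowly while watching the force.

servo_tool(series="1 0 0 0.002 0 0 0;1 0 0 0.004 0 0 0;1 0 0 0.006 0 0 0;1 0 0 0.008 0 0 0;1 0 0 0.009 0 0 0;1 0 0 0.01 0 0 0;1 0 0 0.01 0 0 0;1 0 0 0.01 0 0 0")

```text
time_s: 4.03
eef_pos: [0.4679, 0.0575, 0.0784]
eef_rot: [-0.0, 0.999, 0.047, 0.0]
wrist_force: [-0.4, -0.0, 3.0]
opening: 0.004
grasp_force: 1.4
```

servo_tool(series="1 0 0 0.001 0 0 0;1 0 0 0.002 0 0 0;1 0 0 0.002 0 0 0;1 0 0 0.002 0 0 0")

```text
time_s: 4.37
eef_pos: [0.4679, 0.0575, 0.0764]
eef_rot: [-0.0, 0.999, 0.047, 0.0]
wrist_force: [0.3, 1.4, 3.5]
opening: 0.003
grasp_force: 1.9
```

servo_tool(series="1 0 0 0.0005 0 0 0;1 0 0 0.001 0 0 0;1 0 0 0.001 0 0 0;1 0 0 0.001 0 0 0")

```text
time_s: 4.7
eef_pos: [0.468, 0.0575, 0.0759]
eef_rot: [0.0, 0.999, 0.047, 0.0]
wrist_force: [-1.9, 2.0, 9.1]
opening: -0.001
grasp_force: 4.9
```

Force jumped to 9 N, so the key is at its stop. Next: release, lift, cross to the bar and hover.

servo_tool(series="1 0 0 -0.003 0 0 0;1 0 0 -0.008 0 0 0;1 0 0 -0.016 0 0 0;1 0 0 -0.03 0 0 0;1 0 0 -0.04 0 0 0;1 0 0 -0.04 0 0 0")

```text
time_s: 5.2
eef_pos: [0.4691, 0.0573, 0.1174]
eef_rot: [0.0, 0.999, 0.047, 0.002]
wrist_force: [0.7, 0.1, 0.8]
opening: -0.002
grasp_force: 0.0
```

servo_tool(series="1 0 0.01 0 0 0 0;1 0 0.03 0 0 0 0;1 -0.001 0.05 0 0 0 0;1 -0.001 0.064 0 0 0 0;1 -0.001 0.064 0.01 0 0 0;1 -0.001 0.064 0.02 0 0 0;1 -0.001 0.064 0.026 0 0 0;1 -0.001 0.064 0.027 0 0 0;1 -0.001 0.064 0.027 0 0 0;1 -0.001 0.064 0.027 0 0 0")

```text
time_s: 6.03
eef_pos: [0.4726, -0.0057, 0.088]
eef_rot: [-0.0, 0.999, 0.048, -0.0]
wrist_force: [0.9, 0.9, 0.3]
opening: -0.004
grasp_force: 0.0
```

```bash
python3 - <<'E'
from h import *
from bench import ctrl
c=ctrl.camera("wrist");cv2.imwrite("pics/w3.png",c["img"][:,:,::-1])
E
```

```text
(no output)
```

View pics/w3.png

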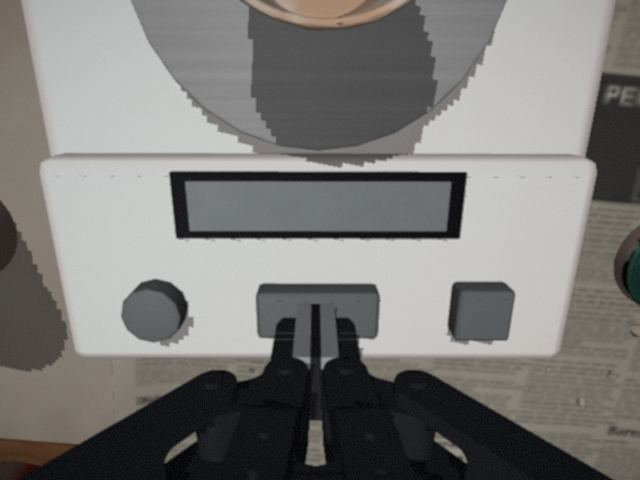

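The round key (154,311) is back up, and the tips are centred over the bar (317,305). I'll press the bar the same way; contact is at +5 mm and the stop at about +12 mm.

servo_tool(series="1 0 0 0.002 0 0 0;1 0 0 0.004 0 0 0;1 0 0 0.006 0 0 0;1 0 0 0.008 0 0 0;1 0 0 0.01 0 0 0;1 0 0 0.011 0 0 0;1 0 0 0.011 0 0 0;1 0 0 0.011 0 0 0")

```text
time_s: 6.75
eef_pos: [0.4731, -0.0063, 0.0775]
eef_rot: [-0.0, 0.999, 0.047, 0.0]
wrist_force: [0.4, 1.2, 3.5]
opening: -0.0
grasp_force: 1.6
```

servo_tool(series="1 0 0 0.0005 0 0 0;1 0 0 0.001 0 0 0;1 0 0 0.001 0 0 0;1 0 0 0.001 0 0 0")

```text
time_s: 7.08
eef_pos: [0.4731, -0.0063, 0.0764]
eef_rot: [-0.0, 0.999, 0.047, 0.0]
wrist_force: [1.5, 2.3, 3.4]
opening: 0.0
grasp_force: 1.8
```

servo_tool(series="1 0 0 0.0005 0 0 0;1 0 0 0.001 0 0 0;1 0 0 0.001 0 0 0;1 0 0 0.001 0 0 0")

```text
time_s: 7.42
eef_pos: [0.4732, -0.0063, 0.0759]
eef_rot: [0.0, 0.999, 0.047, 0.0]
wrist_force: [-0.1, 2.9, 9.3]
opening: -0.002
grasp_force: 4.9
```

The bar is at its stop. Withdrawing straight up by 17 cm.

servo_tool(series="1 0 0 -0.003 0 0 0;1 0 0 -0.008 0 0 0;1 0 0 -0.016 0 0 0;1 0 0 -0.03 0 0 0;1 0 0 -0.05 0 0 0;1 0 0 -0.075 0 0 0;1 0 0 -0.1 0 0 0;1 0 0 -0.125 0 0 0;1 0 0 -0.15 0 0 0;1 0 0 -0.17 0 0 0;1 0 0 -0.17 0 0 0;1 0 0 -0.17 0 0 0")

```text
time_s: 8.42
eef_pos: [0.4731, -0.0066, 0.2463]
eef_rot: [0.001, 0.999, 0.047, 0.001]
wrist_force: [-0.9, -0.1, -0.9]
opening: 0.001
grasp_force: 0.0
```

servo_tool(series="1 0 0 0 0 0 0;1 0 0 0 0 0 0;1 0 0 0 0 0 0")

```text
time_s: 8.67
eef_pos: [0.4719, -0.0062, 0.2438]
eef_rot: [-0.0, 0.999, 0.047, -0.001]
wrist_force: [0.0, -0.1, -0.1]
opening: -0.001
grasp_force: 0.0
```

```bash
python3 - <<'E'
from h import *
from bench import ctrl
c=ctrl.camera("wrist");cv2.imwrite("pics/w4.png",c["img"][:,:,::-1])
E
```

```text
(no output)
```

View pics/w4.png

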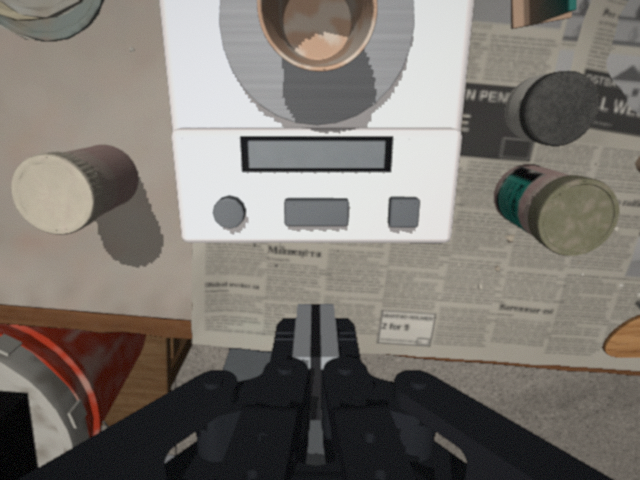

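All three keys are up (229,212; 317,213; 404,212), and the cup and jars are standing where they were. The tips are about 16 cm above the keys.

```bash
python3 -c "
from bench import ctrl
print(ctrl.hand_in())"
```

```text
the job is handed in; nothing more can be done
None
```

I pressed the round key and then the bar key fully to their stops (about 9 N each) and both came back up; the arm withdrew about 16 cm, nothing else was touched, and the job is handed in.

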